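Load the finishing tray for oiling an egg cup

ROBOT

A 6-joint arm with a two-finger parallel gripper is mounted at the origin on a cart in front of the work surface, level with it; the furniture and walls round the work are solid. World frame = base frame: x ahead of the robot, y to its left, z up, the work surface at z = 0. Lengths are in m, angles in rad, forces in N, time in s.
With the tool pointing down it reaches from about 0.275 to 0.975 m from the base axis. Payload 8.4 kg.
Tool frame: the origin (TCP) lies on the centre line of the jaws, within the pads' length; the fingertips stand 25 mm ahead of it and the grasp point (between the pads) lies 6 mm ahead of it; z points along the fingers, y is the line along which they close (so a half turn about z gives the same grasp; the last joint's range is limited). The gripper opens to 92 mm and grips with 3 to 60 N. Pads are 20 mm wide; open, the fingers measure 128 mm over their backs; the gripper's body (75 mm by 189 mm) begins 69 mm behind the grasp point.
Start: joints at [-1.171, 0.353, 1.633, -0, 1.155, -0.002], TCP at [0.244, -0.575, 0.208] pointing down, gripper open.
Joint ranges: [-2.63, 2.63], [-0.92, 2.1], [0.06, 2.66], [-1.3, 4.44], [0, 2.69], [-3.02, 3.02]. Speed limits (rad/s): [2.22, 2.22, 2.79, 3.14, 3.14, 3.14].

INTERFACE

Orientations are given as a unit quaternion [w, x, y, z].
In Python, from workcell import arm gives the robot as it stands.
- The arm moves only by the shell command python3 -m creep 'ROWS' [FORCE]. ROWS is text: rows parted by semicolons, each of 7 numbers parted by spaces: the shift along the tool's x, y, z in units of 40 mm (1.0 is 40 mm), then the turn, a rotation vector about the tool's x, y, z in units of 6 degrees (1.0 is 6 degrees), then the finger opening in mm, from 0 to 91.9. A call has 1 to 20 rows; each row shifts and turns the commanded pose from where the row before left it, along the tool's axes as they then stand; what a row does not reach is not made up. A row lasts 1/12 s, in which the tool goes at most 41.7 mm and 7.16 degrees, less where a joint would pass 70% of its speed; a pose out of reach is approached as far as the arm can. A call is refused whole if a number of a shift passes 1 or a number of a turn 1, either way. A call with a gripper value outside its range is refused whole. The fingers move at their own pace and stop on an object; FORCE is the grip in N (left out, the last holds). Time passes only in rows, so rows that do not move let the fingers close. It gives the time, the measured TCP pose, the force, the opening and the grip force at its end, in the units of the state.
- arm.get_state(): the state, without advancing time (a new reading comes with each control period).
- arm.read_camera(name): name is "scene" or "top" or "wrist"; returns the picture (420x560x3 uint8, red, green, blue); there is no depth.
- arm.get_calibration(name): a dict with "intrinsics" (3x3 intrinsics, pixels), "R" (3x3) and "t" (3): a world point X has camera coordinates R X + t. Camera axes: x right, y down, z forward; pixel columns grow to the right and rows downward; lengths in m; the calibration is good to about 2 mm. A picture is of the moment at which its call begins: read the wrist's pose just before it. get_calibration takes no time and is no camera call; for the wrist camera it gives the pose at the moment of the call.
- arm.finish_job(): hands the job in; it is judged then, once.
Trained networks look in the newest picture that a camera, given by its name, has taken for a name from the list of things; names that differ only in an ending like _2 or _b are one class to them, and where a whole thing is asked for, a point or a joint stands for the part that bears it (a point fixed in the world has none). Each returns a list of dicts, best first, with "p" (0 to 1); they miss things now and then, are a little off and sometimes report something else, mostly with a low value. They report only what shows in the picture. A call takes as long as a camera call.
- arm.search_frame(camera, thing): "position" ([column, row] in pixels, amid what is visible of it).
The state is a dict: "time_s": time; "joint_pos": joint angles; "qvel": joint speeds; "effort": joint torques, N m; "position": TCP position; "orientation": TCP orientation; "ft_force": force on the tool from outside, world axes, zero at the start; "ft_torque": the same for the moment, N m; "grip_width": finger opening in m; "finger_force": force on a finger pad.
Only numpy, scipy, OpenCV 4.12 (cv2) and the standard library are available. Lean on these libraries where they do the work, as an engineer would, in place of code of your own. Each camera call takes 0.05 s, during which the arm holds its last target. There are 200 camera calls.

TASK

Load the finishing tray for oiling the egg cup: gather the turned egg cup, the labelled jar of wood oil, the blue wax tin and the wooden sanding block from around the vice, and set each down into the recess made for it, standing level on the bottom of the recess. Keep the oil jar and the egg cup upright all the way and drop nothing. Leave the plain amber varnish jar and the grey whetstone where they are.

Things in the scene. Friction and masses are not known exactly. Their poses are not given: they have to be found in the camera images.
- egg_cup: Turned dark red-brown wooden egg cup, standing upright, 48 mm across the rim, 57 mm high, waist narrower; widest at 34 to 57 mm height. Stands near the vice; its twin at the back of the bench, out of reach, is not meant. Origin: centre of its underside; z points up. 30 g.
- oil_jar: Jar of wood oil: light brown body 60 mm in diameter, 72 mm high, with a paper label, and a dark screw lid 53 mm in diameter on top, 88 mm in all. Stands upright near the vice; its twin far back on the bench is not meant. Origin: centre of its underside; z points up. About 160 g.
- wax_tin: Closed oval wax tin, dark blue lid over a lighter blue base, 54 mm wide (its x), 74 mm long (its y), 27 mm high, lying flat near the vice; its twin far back on the bench is not meant. Either way round fits. Origin: centre of its underside; z points up. About 70 g.
- sanding_block: Wooden sanding block, light brown, with a dark abrasive sole: 56 mm wide (its x), 100 mm long (its y), 28 mm high, lying flat. Either way round fits. Origin: centre of its underside; z points up. About 90 g.
- varnish_jar: Look-alike that stays: plain amber glass jar with a black lid and no label, 60 mm in diameter, 88 mm high, standing upright. Origin: centre of its underside. (The vice in the middle is 130 mm high. The four things to fetch stand singly, centres 100 mm or more apart, at its right and behind it; along world x their neighbours leave most room.)
- whetstone: Look-alike that stays: dark grey whetstone in a wooden holder, 60 mm wide (its x), 150 mm long (its y), 30 mm high. Origin: centre of its underside.
- cup_seat: Egg cup's place: square beech insert 80 x 80 x 20 mm fixed in the dark wooden tray, with the smaller round recess, 56 mm in diameter, 16 mm deep, in its middle. Origin: centre of its underside, 28 mm above the bench; recess floor at z 4 mm, top face at z 20 mm of this frame. The tray's walls, 5 mm thick, are flush with the top, 48 mm above the bench. The tray is fixed.
- oil_seat: Oil jar's place: square beech insert 80 x 80 x 20 mm in the same tray, beside the egg cup's, with the larger round recess, 70 mm in diameter, 16 mm deep, in its middle. Origin: centre of its underside, 28 mm above the bench; recess floor at z 4 mm, top face at z 20 mm of this frame.
- tin_seat: Wax tin's place: beech insert 80 (x) x 118 (y) x 20 mm in the same tray, with the shorter rectangular recess, 64 mm (x) by 84 mm (y), 10 mm deep, in its middle. Origin: centre of its underside, 28 mm above the bench; recess floor at z 10 mm, top face at z 20 mm of this frame.
- block_seat: Sanding block's place: beech insert 80 (x) x 118 (y) x 20 mm in the same tray, beside the tin's, with the longer rectangular recess, 66 mm (x) by 108 mm (y), 10 mm deep, in its middle. Origin: centre of its underside, 28 mm above the bench; recess floor at z 10 mm, top face at z 20 mm of this frame.

How it is judged:
At the end, for the whole second after the job is handed in: Egg cup, oil jar, wax tin and sanding block each rest in their own recess: within 12 mm of its centre (tin 14), underside within 4 mm of its floor, level within 7 degrees, at rest. Varnish jar and whetstone are within 30 mm of where they stood (horizontal distance between egg_cup and cup_seat below 0.012 m and z of egg_cup in the frame of cup_seat between 0 and 0.008 m and angle between each of egg_cup, oil_jar, wax_tin, sanding_block's own z axis and vertical below 0.12 rad and linear speed of each of egg_cup, oil_jar, wax_tin, sanding_block below 0.02 m/s and horizontal distance between oil_jar and oil_seat below 0.012 m and z of oil_jar in the frame of oil_seat between 0 and 0.008 m and horizontal distance between wax_tin and tin_seat below 0.014 m and z of wax_tin in the frame of tin_seat between 0 and 0.014 m and horizontal distance between sanding_block and block_seat below 0.012 m and z of sanding_block in the frame of block_seat between 0 and 0.014 m and distance of each of varnish_jar, whetstone from where it was at the start of the episode below 0.03 m); the robot touches nothing.
It fails at once if the varnish jar or the whetstone is moved by more than 30 mm (distance of any of varnish_jar, whetstone from where it was at the start of the episode above 0.03 m).
It fails at once if the oil jar or the egg cup is tipped by more than 40 degrees (angle between any of oil_jar, egg_cup's own z axis and vertical above 0.7 rad).
It fails at once if one of the four things is dropped: let go of and falling freely by more than about 18 mm ((contact force between the fingers and egg_cup below 0.05 N and linear speed of egg_cup above 0.6 m/s) or (contact force between the fingers and oil_jar below 0.05 N and linear speed of oil_jar above 0.6 m/s) or (contact force between the fingers and wax_tin below 0.05 N and linear speed of wax_tin above 0.6 m/s) or (contact force between the fingers and sanding_block below 0.05 N and linear speed of sanding_block above 0.6 m/s)).
It also fails if it takes over 115 s, if anything falls off the work surface, if the arm or the gripper's body presses on something with over 40 N, if the wrist force passes 120 N, or if a joint passes its speed limit or range.

## Working session

There is one attempt and no reset: what is moved stays moved. The work goes in short steps, Python scripts to look and compute and a shell command to move; the robot and the scene stay as the last step left them, time stands still between calls to the robot, and variables do not carry over. Pictures are saved under pics/ and viewed, at most 14 in all, crops included, and the job is handed in when it is done.

```bash
mkdir -p pics; ls
cat > h.py <<'E'
import numpy as np, cv2
from workcell import arm
from scipy.spatial.transform import Rotation as Ro
def shot(c,f=None):
    im=arm.read_camera(c)
    if f: cv2.imwrite('pics/'+f,cv2.cvtColor(im,cv2.COLOR_RGB2BGR))
    return im
def ray(c,px,z,cal=None):
    k=cal or arm.get_calibration(c); K=np.array(k["intrinsics"]);R=np.array(k["R"]);t=np.array(k["t"])
    d=R.T@np.linalg.inv(K)@[px[0],px[1],1]; o=-R.T@t
    return o+d*(z-o[2])/d[2]
def proj(c,X,cal=None):
    k=cal or arm.get_calibration(c); p=np.array(k["intrinsics"])@(np.array(k["R"])@X+np.array(k["t"])); return p[:2]/p[2]
def mat():
    s=arm.get_state(); q=s["orientation"]; return np.array(s["position"]),Ro.from_quat([q[1],q[2],q[3],q[0]]).as_matrix()
def togo(X):
    p,R=mat(); return np.round(R.T@(np.array(X)-p)/.04,2)
E
python3 - <<'E'
from h import *
np.set_printoptions(precision=3,suppress=True)
print(mat())
H=dict(egg_cup=.04,oil_jar=.05,wax_tin=.02,sanding_block=.02,varnish_jar=.05,whetstone=.02,cup_seat=.045,oil_seat=.045,tin_seat=.045,block_seat=.045)
for c in("top","scene"):
    shot(c,c+'0.png')
    for n,z in H.items():
        for d in arm.search_frame(c,n)[:3]: print(c,n,round(d["p"],2),np.round(d["position"]),ray(c,d["position"],z)[:2])
print(arm.get_state()["time_s"])
E
```

```text
pics
(array([ 0.244, -0.575,  0.207]), array([[ 0.92 ,  0.391, -0.001],
       [ 0.391, -0.92 ,  0.001],
       [ 0.   , -0.001, -1.   ]]))
top egg_cup 0.95 [344. 222.] [0.569 0.041]
top oil_jar 0.93 [326. 168.] [0.689 0.077]
top wax_tin 0.85 [347. 282.] [0.437 0.037]
top wax_tin 0.59 [326. 170.] [0.69  0.074]
top sanding_block 0.85 [395. 277.] [ 0.446 -0.069]
top sanding_block 0.27 [345. 227.] [0.559 0.036]
top varnish_jar 0.89 [264. 170.] [0.687 0.213]
top varnish_jar 0.64 [218. 262.] [0.491 0.318]
top whetstone 0.87 [192. 169.] [0.702 0.377]
top cup_seat 0.89 [215. 228.] [0.565 0.322]
top oil_seat 0.71 [220. 262.] [0.491 0.313]
top oil_seat 0.22 [171. 229.] [0.565 0.42 ]
top tin_seat 0.82 [171. 227.] [0.569 0.421]
top block_seat 0.67 [176. 264.] [0.488 0.409]
top block_seat 0.32 [394. 280.] [ 0.44  -0.062]
scene egg_cup 0.72 [259. 233.] [0.497 0.303]
scene egg_cup 0.57 [193. 241.] [0.57  0.418]
scene oil_jar 0.64 [263. 172.] [0.735 0.042]
scene wax_tin 0.63 [354. 212.] [0.428 0.041]
scene sanding_block 0.84 [370. 200.] [ 0.436 -0.05 ]
scene varnish_jar 0.62 [232. 193.] [0.685 0.207]
scene whetstone 0.63 [164. 227.] [0.701 0.4  ]
scene cup_seat 0.85 [228. 223.] [0.571 0.325]
scene oil_seat 0.86 [260. 234.] [0.484 0.315]
scene tin_seat 0.63 [190. 242.] [0.563 0.43 ]
scene tin_seat 0.55 [163. 228.] [0.655 0.432]
scene block_seat 0.96 [223. 254.] [0.48  0.417]
1.1
```

Run:
```python
import cv2
a=cv2.imread('pics/top0.png');b=cv2.imread('pics/scene0.png')
cv2.imwrite('pics/top0c.png',cv2.resize(a[120:330,140:440],None,fx=2.6,fy=2.6,interpolation=cv2.INTER_CUBIC))
```

```text
(no output)
```

View pics/top0c.png

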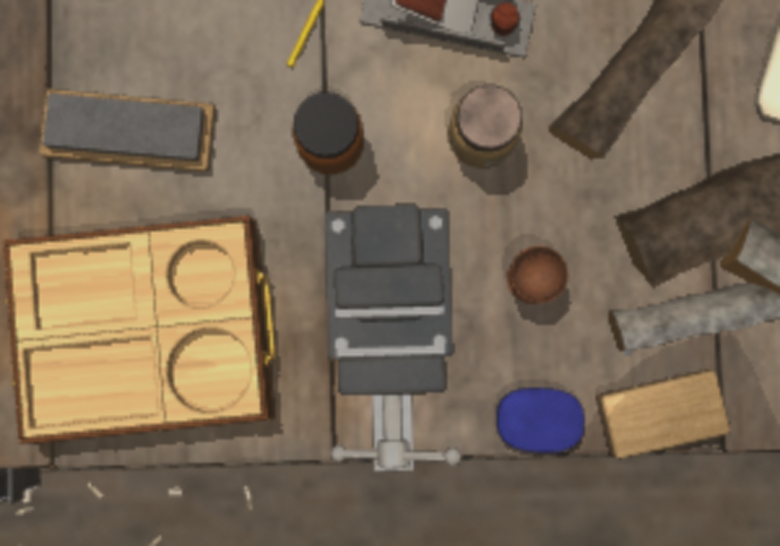

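View pics/scene0.png

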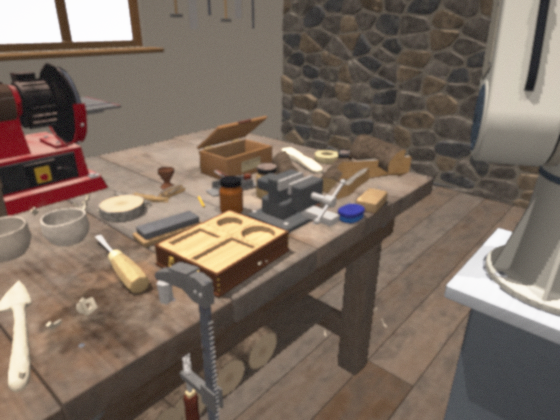

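The top view shows the tray at the left, with the tin recess upper-left (crop 83,285), block lower-left (92,382), cup upper-right (201,274) and oil lower-right (212,370). The vice is in the middle. The labelled jar is at (487,125), the egg cup at (537,275), the tin at (540,420) and the block at (664,413). The network positions agree with this.

Run:
```python
from h import *
np.set_printoptions(precision=3,suppress=True)
f=lambda u,v,z:ray("top",(140+(u+.5)/2.6-.5,120+(v+.5)/2.6-.5),z)[:2]
C=np.array([f(*p,.048) for p in [(5,240),(252,217),(270,418),(20,440)]]);print(C,C.mean(0))
d=C[0]-C[1]+C[3]-C[2]; yaw=np.arctan2(-d[0],d[1]);print('yaw',np.degrees(yaw))
for a in range(4): print(np.linalg.norm(C[a]-C[a-1]))
print('vice right',f(445,300,.13),f(450,350,.0),'handle',f(455,456,.05))
c=np.array([f(*p,.028) for p in[(598,395),(714,372),(729,432),(618,457)]]);print('block',c,c.mean(0))
print('tin',f(540,420,.027),'egg',f(538,273,.057),'jar',f(489,117,.088))
c,s=np.cos(yaw),np.sin(yaw)
for n,o in dict(cup=(40,-59),oil=(-40,-59),tin=(40,40),block=(-40,40)).items(): print(n,C.mean(0)+np.array([[c,-s],[s,c]])@o/1000)
k=arm.get_calibration("wrist");print(-np.array(k["R"]).T@k["t"],k["R"],k["intrinsics"][0][0])
print(togo([.5,.0,.3]))
```

```text
[[0.604 0.484]
 [0.617 0.274]
 [0.449 0.263]
 [0.436 0.472]] [0.526 0.373]
yaw 3.4765341400526073
0.16844402084019766
0.21011827181657858
0.16892502597086467
0.209711199992143
vice right [0.539 0.118] [0.501 0.109] handle [0.413 0.11 ]
block [[ 0.459 -0.013]
 [ 0.476 -0.111]
 [ 0.425 -0.121]
 [ 0.407 -0.027]] [ 0.442 -0.068]
tin [0.44  0.037] egg [0.562 0.037] jar [0.688 0.075]
cup [0.57  0.317]
oil [0.49  0.312]
tin [0.564 0.415]
block [0.484 0.411]
[ 0.305 -0.549  0.384] [[ 0.391 -0.92  -0.   ]
 [-0.894 -0.38   0.238]
 [-0.219 -0.093 -0.971]] 320.51456954273993
[ 11.5  -10.74  -2.3 ]
```

```bash
python3 -m creep '.67 -.66 -.15 0 0 0 75;.67 -.66 -.15 0 0 0 75;.67 -.66 -.15 0 0 0 75;.67 -.66 -.15 0 0 0 75;.67 -.66 -.15 0 0 0 75;.67 -.66 -.15 0 0 0 75;.67 -.66 -.15 0 0 0 75;.67 -.66 -.15 0 0 0 75;.67 -.66 -.15 0 0 0 75;.67 -.66 -.15 0 0 0 75;.67 -.66 -.15 0 0 0 75;.67 -.66 -.15 0 0 0 75;.67 -.66 -.15 0 0 0 75;.67 -.66 -.15 0 0 0 75;.67 -.66 -.15 0 0 0 75' && python3 -m creep '0 0 0 0 0 -1 75;0 0 0 0 0 -1 75;0 0 0 0 0 -1 75;0 0 0 0 0 -1 75;0 0 0 0 0 -1 75;0 0 0 0 0 -1 75;0 0 0 0 0 -1 75;0 0 0 0 0 -1 75;0 0 0 0 0 -1 75;0 0 0 0 0 -1 75;0 0 0 0 0 -1 75;0 0 0 0 0 -.2 75;0 0 0 0 0 0 75;0 0 0 0 0 0 75'
python3 - <<'E'
from h import *
np.set_printoptions(precision=3,suppress=True)
print(mat(),arm.get_state()["joint_pos"])
k=arm.get_calibration("wrist")
shot("wrist","w1.png")
for n,z in dict(egg_cup=.04,wax_tin=.02,sanding_block=.02,oil_jar=.05).items():
    for d in arm.search_frame("wrist",n)[:2]: print(n,round(d["p"],2),np.round(d["position"]),ray("wrist",d["position"],z,k)[:2])
E
```

```text
time_s: 2.35
position: [0.4599, -0.0517, 0.2985]
orientation: [0.0, 0.98, 0.2, 0.0]
ft_force: [1.7, -0.2, -0.2]
grip_width: 0.0748
finger_force: 0.0
time_s: 3.52
position: [0.4596, -0.0535, 0.2979]
orientation: [0.0, 0.707, 0.707, 0.0]
ft_force: [-0.5, -0.6, -0.2]
grip_width: 0.0753
finger_force: 0.0
(array([ 0.46 , -0.054,  0.298]), array([[-0.001,  1.   ,  0.   ],
       [ 1.   ,  0.001,  0.   ],
       [ 0.   ,  0.   , -1.   ]])) [-0.119  0.01   1.852  0.     1.279 -0.12 ]
egg_cup 0.88 [358. 109.] [0.563 0.034]
wax_tin 0.77 [263. 106.] [0.439 0.039]
oil_jar 0.65 [464.  73.] [0.689 0.076]
```

View pics/w1.png

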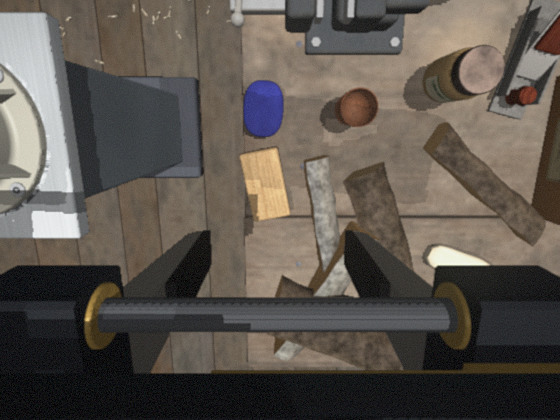

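The wrist view shows the tin at (263,108), the egg cup at (358,107), the jar at (464,75) and the block centred at (266,184). A grey log lies about 25 px to the right of the block. I'll measure the tin and block outlines.

Run:
```python
from h import *
np.set_printoptions(precision=3,suppress=True)
k=arm.get_calibration("wrist")
im=cv2.imread('pics/w1.png'); hsv=cv2.cvtColor(im,cv2.COLOR_BGR2HSV)
def seg(m,box,z,n):
    x0,y0,x1,y1=box; M=np.zeros_like(m);M[y0:y1,x0:x1]=m[y0:y1,x0:x1]
    M=cv2.morphologyEx(M,cv2.MORPH_CLOSE,np.ones((5,5),np.uint8))
    c=max(cv2.findContours(M,0,2)[0],key=cv2.contourArea)[:,0]
    w=np.array([ray("wrist",p,z,k)[:2] for p in c],np.float32)*1000
    print(n,c.min(0),c.max(0),cv2.minAreaRect(w),cv2.boxPoints(cv2.minAreaRect(w)))
seg(cv2.inRange(hsv,(105,120,30),(135,255,255)),(235,70,295,145),.027,'tin')
print(hsv[185,250],hsv[185,300],hsv[200,275],hsv[230,265])
seg(cv2.inRange(hsv,(8,75,130),(22,255,255)),(232,140,300,228),.028,'block')
for p in [(240,156),(277,147),(290,213),(258,220)]: print(ray("wrist",p,.028,k))
for p in [(306,160),(312,200),(318,230)]: print('log',ray("wrist",p,.0,k),ray("wrist",p,.03,k))
print('vice',ray("wrist",(305,54),0,k))
```

```text
tin [244  81] [282 135] ((439.1586608886719, 34.758060455322266), (51.234130859375, 69.382568359375), 0.14196544885635376) [[413.456  69.386]
 [413.628   0.003]
 [464.862   0.13 ]
 [464.69   69.513]]
[ 17 106 221] [ 15  54 133] [ 18 100 227] [ 17  59 148]
block [239 148] [290 221] ((441.3217468261719, -69.40229797363281), (55.33766555786133, 99.51515197753906), 11.785327911376953) [[ 404.073  -26.345]
 [ 424.399 -123.762]
 [ 478.57  -112.46 ]
 [ 458.245  -15.042]]
[ 0.407 -0.028  0.028]
[ 0.458 -0.016  0.028]
[ 0.477 -0.11   0.028]
[ 0.431 -0.121  0.028]
log [ 0.501 -0.037  0.   ] [ 0.498 -0.033  0.03 ]
log [ 0.512 -0.097  0.   ] [ 0.508 -0.09   0.03 ]
log [ 0.522 -0.145  0.   ] [ 0.518 -0.135  0.03 ]
vice [0.496 0.108 0.   ]
```

```bash
python3 -m creep '.74 -.17 .6 0 0 0 75;.74 -.17 .6 0 0 0 75;.74 -.18 .6 0 0 0 75;0 0 1 0 0 0 75;0 0 1 0 0 0 75;0 0 1 0 0 0 75;0 0 .8 0 0 0 75;0 0 .55 0 0 0 75;0 0 .4 0 0 0 75;0 0 0 0 0 0 75;0 0 0 0 0 0 40;0 0 0 0 0 0 40;0 0 0 0 0 0 40;0 0 0 0 0 0 40;0 0 0 0 0 0 40;0 0 0 0 0 0 40;0 0 0 0 0 0 40;0 0 0 0 0 0 40' 20
```

```text
time_s: 5.27
position: [0.4385, 0.0352, 0.0361]
orientation: [0.0, 0.706, 0.708, 0.0]
ft_force: [-0.4, 0.2, -0.4]
grip_width: 0.0398
finger_force: 0.0
```

Run:
```python
from h import *
shot("wrist","w2.png")
k=arm.get_calibration("wrist");print(arm.get_state()["grip_width"],proj("wrist",np.array([.439,.0355,.027]),k))
```

```text
0.0399702092059405 [279.93757156 237.09092876]
```

View pics/w2.png

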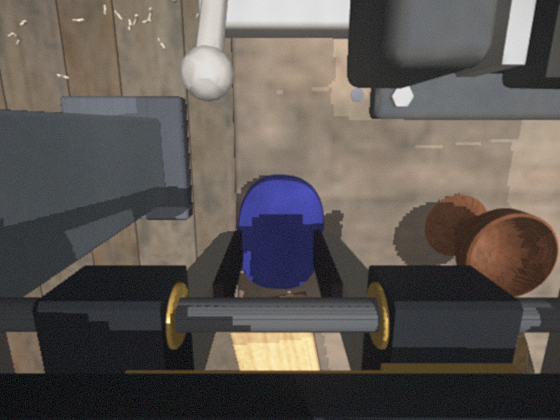

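Run:
```python
from h import *
k=arm.get_calibration("wrist")
p,R=mat();s=arm.get_state();print(p,s["finger_force"],s["effort"])
for z in(.011,.03,.05,.07):
  print(z,[np.round(proj("wrist",np.array([p[0]+dx,p[1]+dy,z]),k)) for dx in(-.02,-.038,.02) for dy in(-.01,.01)])
for dy in(-.037,.037): print(proj("wrist",np.array([.439,.0355+dy,.027]),k))
for dx in(-.027,.027): print(proj("wrist",np.array([.439+dx,.0355,.027]),k))
im=cv2.imread('pics/w2.png');cv2.imwrite('pics/w2c.png',cv2.resize(im[160:310,190:370],None,fx=4,fy=4,interpolation=cv2.INTER_CUBIC))
```

```text
[0.43845322 0.03516076 0.03601995] 0.0 [-1.36243918e-03 -4.45102394e+01 -1.98024631e+01  4.69255506e-02
  8.71779048e-03  4.02493915e-04]
0.011 [array([249., 244.]), array([248., 215.]), array([222., 243.]), array([221., 215.]), array([309., 244.]), array([310., 215.])]
0.03 [array([246., 255.]), array([246., 223.]), array([217., 255.]), array([215., 223.]), array([312., 255.]), array([313., 224.])]
0.05 [array([243., 269.]), array([242., 234.]), array([210., 269.]), array([208., 234.]), array([316., 269.]), array([317., 235.])]
0.07 [array([239., 287.]), array([237., 248.]), array([202., 287.]), array([199., 248.]), array([320., 287.]), array([322., 249.])]
[279.61896544 291.93105029]
[280.28618    177.08665519]
[235.74260199 236.95791574]
[324.11116644 237.22387745]
```

View pics/w2c.png

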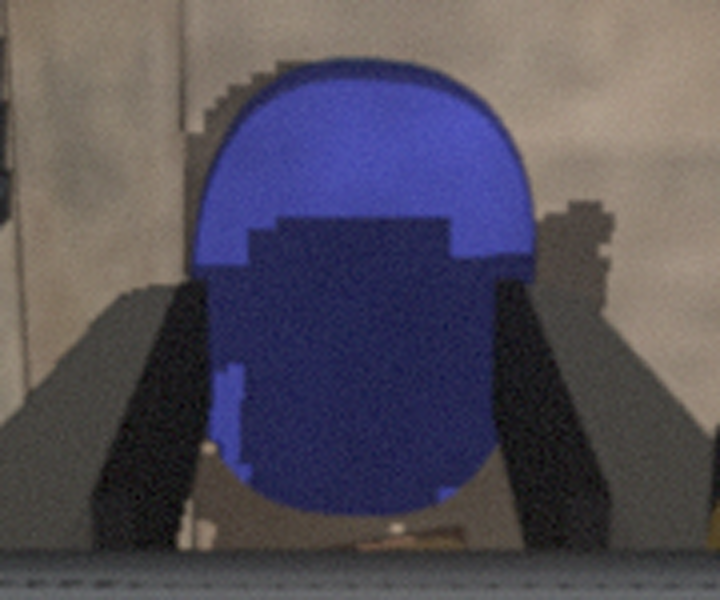

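The gripper closed to 40 mm with no force. In the picture the tips end at row 230, which puts them about z 0.04, above the lid and not at 0.011. I'll open, go lower carefully and watch the force.

```bash
python3 -m creep '0 0 0 0 0 0 75;0 0 0 0 0 0 75;0 0 0 0 0 0 75;0 0 0 0 0 0 75;0 0 0 0 0 0 75;0 0 .1 0 0 0 75;0 0 .1 0 0 0 75;0 0 0 0 0 0 75' ; python3 -m creep '0 0 .1 0 0 0 75;0 0 0 0 0 0 75'
```

```text
time_s: 5.98
position: [0.4379, 0.0351, 0.0271]
orientation: [-0.0, 0.706, 0.708, -0.0]
ft_force: [0.1, -0.1, -0.1]
grip_width: 0.0749
finger_force: 0.0
time_s: 6.15
position: [0.438, 0.0351, 0.0232]
orientation: [-0.0, 0.706, 0.708, -0.0]
ft_force: [-0.8, -0.3, 0.7]
grip_width: 0.0752
finger_force: 0.0
```

```bash
python3 -m creep '0 0 .1 0 0 0 75;0 0 .1 0 0 0 75;0 0 .1 0 0 0 75;0 0 0 0 0 0 75'
python3 - <<'E'
from h import *
im=shot("wrist")[:,:,::-1]
p,R=mat();k=arm.get_calibration("wrist")
for z in(0,.01,.02,.03,.04): print(z,[np.round(proj("wrist",np.array([p[0]+dx,p[1]+.01,z]),k)) for dx in(-.0375,.0375)])
cv2.imwrite('pics/w3c.png',cv2.resize(im[160:310,160:400],None,fx=3,fy=3,interpolation=cv2.INTER_CUBIC))
E
```

```text
time_s: 6.48
position: [0.4379, 0.0351, 0.0111]
orientation: [-0.0, 0.706, 0.708, -0.0]
ft_force: [-1.0, 0.3, 0.2]
grip_width: 0.0751
finger_force: 0.0
0 [array([218., 221.]), array([340., 221.])]
0.01 [array([215., 226.]), array([344., 226.])]
0.02 [array([211., 231.]), array([347., 232.])]
0.03 [array([207., 237.]), array([351., 238.])]
0.04 [array([203., 244.]), array([356., 245.])]
```

View pics/w3c.png

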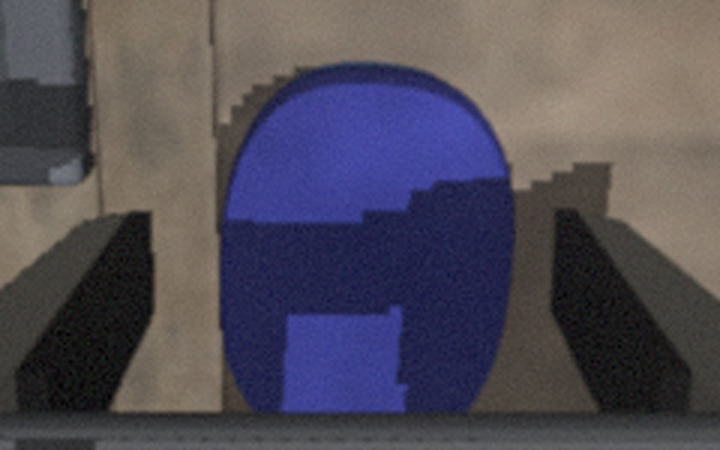

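Tips at px (210,231) and (345,230) mean z is about 0.018 while TCP z is 0.011. So the fingers really end about 7 mm above the reported TCP. I'll use tip ≈ TCP + 0.007, go down another 8 mm and close.

```bash
python3 -m creep '0 0 .1 0 0 0 75;0 0 .1 0 0 0 75;0 0 0 0 0 0 75;0 0 0 0 0 0 40;0 0 0 0 0 0 40;0 0 0 0 0 0 40;0 0 0 0 0 0 40;0 0 0 0 0 0 40;0 0 0 0 0 0 40' 20
```

```text
time_s: 7.28
position: [0.4385, 0.0352, 0.004]
orientation: [0.0, 0.706, 0.708, 0.0]
ft_force: [-0.2, 0.1, -0.5]
grip_width: 0.0528
finger_force: 20.0
```

```bash
python3 -m creep '0 0 -.3 0 0 0 40;0 0 -.6 0 0 0 40;0 0 -.9 0 0 0 40;0 0 -1 0 0 0 40;0 0 -1 0 0 0 40;0 0 -.6 0 0 0 40;.5 .1 0 0 0 0 40;.8 .2 0 0 0 0 40;.8 .3 0 0 0 0 40;.8 .3 0 0 0 0 40;.8 .3 0 0 0 0 40;.8 .3 0 0 0 0 40;.8 .3 0 0 0 0 40;.8 .3 0 0 0 0 40;.5 .1 0 0 0 0 40;0 0 0 0 0 0 40;0 0 0 0 0 0 40'
python3 - <<'E'
from h import *
np.set_printoptions(precision=3,suppress=True)
k=arm.get_calibration("wrist")
shot("wrist","w4.png");print(mat()[0])
for n in("cup_seat","oil_seat","tin_seat","block_seat"):
    for d in arm.search_frame("wrist",n)[:2]: print(n,round(d["p"],2),np.round(d["position"]),ray("wrist",d["position"],.045,k)[:2])
np.save('k4.npy',k,allow_pickle=True)
E
```

```text
time_s: 8.7
position: [0.5249, 0.3, 0.1793]
orientation: [-0.0, 0.705, 0.709, -0.001]
ft_force: [0.1, -0.7, -1.2]
grip_width: 0.053
finger_force: 20.0
[0.525 0.299 0.179]
cup_seat 0.83 [332. 166.] [0.577 0.329]
oil_seat 0.69 [234. 168.] [0.481 0.326]
tin_seat 0.73 [325.  67.] [0.566 0.418]
block_seat 0.62 [229.  66.] [0.48  0.418]
```

View pics/w4.png

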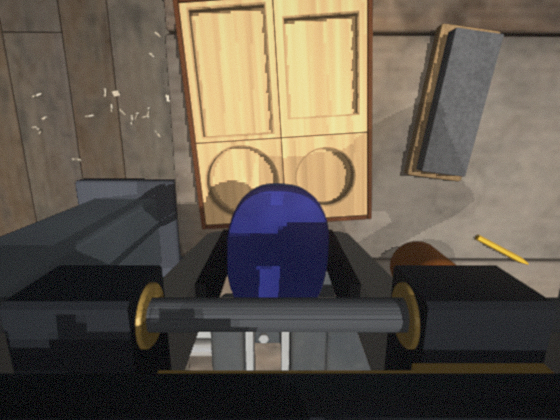

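The wrist view shows the tin recess at corners (283,17)–(359,114), the block recess left of it, the round recesses at (243,182) and (324,176), and the insert junction near (281,137).

Run:
```python
from h import *
np.set_printoptions(precision=4,suppress=True)
k=np.load('k4.npy',allow_pickle=True).item()
f=lambda p,z=.048:ray("wrist",p,z,k)[:2]
a=[f(p) for p in[(283,17),(357,9),(359,114),(286,118)]];print('tin',np.mean(a,0),np.linalg.norm(a[0]-a[1]),np.linalg.norm(a[0]-a[3]))
print(*a)
print('junction',f((281,137)),'walls',f((203,228)),f((371,217)),f((368,0)),f((179,0)), 'sep',f((282,137)),f((274,0)))
a=[f(p) for p in[(189,12),(265,4),(274,133),(203,138)]];print('block',np.mean(a,0),np.linalg.norm(a[0]-a[1]),np.linalg.norm(a[0]-a[3]))
print('cup',f((324,176)),'oil',f((243,182)),'joint line',f((197,142)),f((368,132)))
```

```text
tin [0.5624 0.4179] 0.06389347390098347 0.08441801409064909
[0.5279 0.4575] [0.5914 0.464 ] [0.5989 0.3771] [0.5315 0.3731]
junction [0.527  0.3559] walls [0.4492 0.2657] [0.6175 0.2781] [0.6004 0.471 ] [0.4389 0.4701] sep [0.5279 0.3559] [0.5201 0.4705]
block [0.4833 0.4106] 0.06582232569496348 0.10660646247433761
cup [0.5689 0.3191] oil [0.4904 0.3128] joint line [0.4478 0.3508] [0.6084 0.3609]
```

```bash
python3 -m creep '.6 .2 0 0 0 -.3 40;.8 .25 0 0 0 -.3 40;.8 .25 0 0 0 0 40;.5 .17 0 0 0 0 40;.22 .1 .3 0 0 0 40;0 0 .7 0 0 0 40;0 0 .8 0 0 0 40;0 0 .7 0 0 0 40;0 0 .4 0 0 0 40;0 0 0 0 0 0 40;0 0 0 0 0 0 40'
python3 - <<'E'
from h import *
print(mat()[0],togo([.5635,.4165,.045]))
E
```

```text
time_s: 9.87
position: [0.5582, 0.4163, 0.0627]
orientation: [-0.0, 0.683, 0.73, -0.001]
ft_force: [0.1, -0.7, -0.6]
grip_width: 0.053
finger_force: 20.0
[0.55820501 0.41629617 0.06274774] [-0.    0.13  0.44]
```

```bash
python3 -m creep '0 .13 0 0 0 0 40;0 0 .15 0 0 0 40;0 0 .15 0 0 0 40;0 0 .12 0 0 0 40;0 0 0 0 0 0 40;0 0 0 0 0 0 40'
python3 - <<'E'
from h import *
print(mat()[0],togo([.5635,.4165,.045]))
E
```

```text
time_s: 10.37
position: [0.5638, 0.4181, 0.0468]
orientation: [-0.0, 0.683, 0.73, -0.0]
ft_force: [0.5, 0.6, -0.0]
grip_width: 0.0532
finger_force: 20.0
[0.56375439 0.41813234 0.0467953 ] [-0.04 -0.01  0.04]
```

```bash
python3 -m creep '-.04 0 .06 0 0 0 40;0 0 0 0 0 0 40;0 0 0 0 0 0 68;0 0 0 0 0 0 68;0 0 0 0 0 0 68;0 0 0 0 0 0 68;0 0 -.3 0 0 0 72;0 0 -.8 0 0 0 72;0 0 -1 0 0 0 72;0 0 -1 0 0 0 72;0 0 -.7 0 0 0 72;-.3 -.2 0 0 0 0 72;-.7 -.2 0 0 0 0 72;-.9 -.2 0 0 0 0 72;-.9 -.2 0 0 0 0 72;-.9 -.2 0 0 0 0 72;0 0 0 0 0 0 72'
python3 - <<'E'
from h import *
k=arm.get_calibration("wrist")
im=cv2.cvtColor(shot("wrist","w5.png"),cv2.COLOR_RGB2BGR);print(mat()[0])
m=cv2.inRange(cv2.cvtColor(im,cv2.COLOR_BGR2HSV),(105,120,30),(135,255,255))
c=max(cv2.findContours(m,0,2)[0],key=cv2.contourArea)[:,0]
print(c.min(0),c.max(0))
for z in(.065,.069):print(cv2.minAreaRect(np.array([ray("wrist",p,z,k)[:2] for p in c],np.float32)*1000))
E
```

```text
time_s: 11.78
position: [0.5327, 0.2611, 0.1977]
orientation: [0.0, 0.684, 0.73, -0.001]
ft_force: [1.3, 0.0, -0.6]
grip_width: 0.0718
finger_force: 0.0
[0.53368693 0.26360856 0.19795595]
[295   0] [354  67]
((563.3703002929688, 407.33551025390625), (51.536285400390625, 53.550621032714844), 3.6830830574035645)
((562.903076171875, 406.3094177246094), (50.86882781982422, 52.85703659057617), 3.683114528656006)
```

View pics/w5.png

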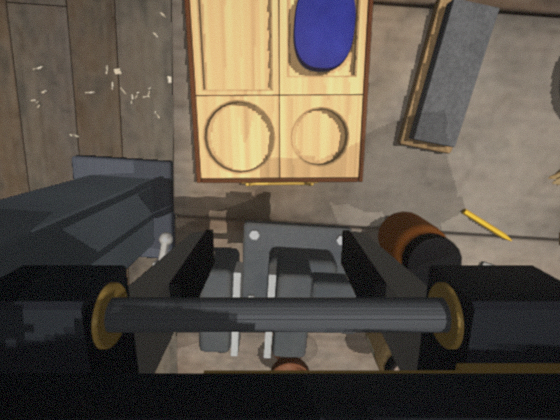

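The tin sits squarely in its recess (its image ends at row 67, measured yaw 3.7°, centred on x 0.563). Next the block.

```bash
python3 -m creep '-.5 -.2 0 0 0 0 72;-.85 -.3 0 0 0 0 72;-.85 -.3 0 0 0 0 72;-.85 -.3 0 0 0 0 72;-.85 -.3 0 0 0 0 72;-.85 -.3 0 0 0 0 72;-.85 -.3 0 0 0 0 72;-.85 -.3 0 0 0 0 72;-.85 -.3 0 0 0 0 72;-.6 -.2 0 0 0 0 72;-.25 -.05 0 0 0 -.7 72;0 0 .4 0 0 -.67 72;0 0 .8 0 0 0 72;0 0 .8 0 0 0 72;0 0 0 0 0 0 72;0 0 0 0 0 0 72'
python3 - <<'E'
from h import *
k=arm.get_calibration("wrist");im=cv2.cvtColor(shot("wrist","w6.png"),cv2.COLOR_RGB2BGR)
print(mat()[0],togo([.4415,-.069,.004]))
m=cv2.inRange(cv2.cvtColor(im,cv2.COLOR_BGR2HSV),(8,75,110),(22,255,255))
m=cv2.morphologyEx(m,cv2.MORPH_CLOSE,np.ones((5,5)))
c=max(cv2.findContours(m,0,2)[0],key=cv2.contourArea)[:,0];print(c.min(0),c.max(0))
print(cv2.minAreaRect(np.array([ray("wrist",p,.028,k)[:2] for p in c],np.float32)*1000))
E
```

```text
time_s: 13.17
position: [0.4417, -0.0661, 0.1165]
orientation: [-0.001, 0.629, 0.777, -0.001]
ft_force: [0.4, 0.3, 0.8]
grip_width: 0.072
finger_force: 0.0
[ 0.4428655  -0.0662472   0.11769158] [-0.06 -0.05  2.84]
[245 149] [311 263]
((441.0529479980469, -68.34487915039062), (54.41312789916992, 100.99713897705078), 11.254563331604004)
```

View pics/w6.png

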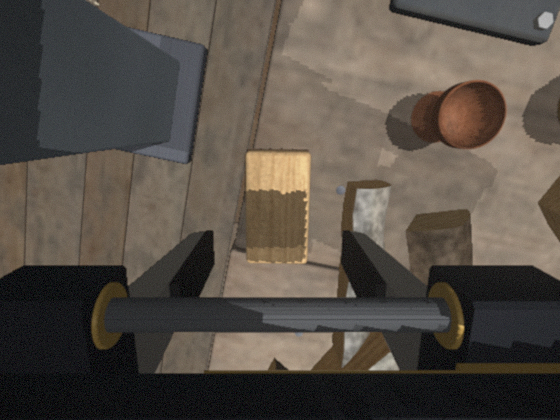

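The block is aligned at (278,206), with the log edge at x≈345 close to the right finger. I'll narrow the opening to 66 and go down.

```bash
python3 -m creep '-.05 -.07 .3 0 0 0 66;0 0 .7 0 0 0 66;0 0 .7 0 0 0 66;0 0 .5 0 0 0 66;0 0 .3 0 0 0 66;0 0 .2 0 0 0 66;0 0 .1 0 0 0 66;0 0 0 0 0 0 66;0 0 0 0 0 0 66'
python3 - <<'E'
from h import *
print(mat()[0],togo([.4415,-.0685,.004]),arm.get_state()["ft_force"])
E
```

```text
time_s: 13.97
position: [0.4408, -0.0691, 0.0057]
orientation: [0.001, 0.629, 0.777, 0.0]
ft_force: [0.0, -0.8, 0.6]
grip_width: 0.0662
finger_force: 0.0
[ 0.44082309 -0.06914038  0.00571646] [0.01 0.02 0.04] [ 0.01303667 -0.75969235  0.56058492]
```

```bash
python3 -m creep '0 0 .03 0 0 0 66;0 0 0 0 0 0 40;0 0 0 0 0 0 40;0 0 0 0 0 0 40;0 0 0 0 0 0 40;0 0 0 0 0 0 40;0 0 -.3 0 0 0 40;0 0 -.6 0 0 0 40;0 0 -.9 0 0 0 40;0 0 -1 0 0 0 40;0 0 -1 0 0 0 40;0 0 -.6 0 0 .6 40;0 0 0 0 0 .7 40;0 0 0 0 0 0 40' 20 && python3 -m creep '.5 .08 0 0 0 0 40;.85 .13 0 0 0 0 40;.85 .13 0 0 0 0 40;.85 .13 0 0 0 0 40;.85 .13 0 0 0 0 40;.85 .13 0 0 0 0 40;.85 .13 0 0 0 0 40;.85 .13 0 0 0 0 40;.85 .13 0 0 0 0 40;.85 .13 0 0 0 0 40;.85 .13 0 0 0 0 40;.85 .13 0 0 0 0 40;.85 .13 0 0 0 0 40;.85 .13 0 0 0 0 40;.35 .04 0 0 0 0 40;0 0 0 0 0 0 40;0 0 0 0 0 0 40';python3 - <<'E'
from h import *
p,R=mat();print(p,np.degrees(np.arctan2(R[1,1],R[0,1])),togo([.4835,.411,.046]))
E
```

```text
time_s: 15.13
position: [0.4407, -0.0692, 0.1812]
orientation: [0.002, 0.682, 0.732, 0.001]
ft_force: [0.2, 0.2, -1.7]
grip_width: 0.055
finger_force: 20.0
time_s: 16.55
position: [0.4758, 0.4103, 0.1779]
orientation: [0.0, 0.679, 0.734, -0.002]
ft_force: [-0.3, 0.1, -2.1]
grip_width: 0.0552
finger_force: 20.0
[0.47583137 0.41033227 0.17791363] 4.390904033720596 [0.01 0.2  3.3 ]
```

```bash
python3 -m creep '0 .2 .3 0 0 .1 40;0 0 .7 0 0 0 40;0 0 .8 0 0 0 40;0 0 .7 0 0 0 40;0 0 .4 0 0 0 40;0 0 0 0 0 0 40;0 0 0 0 0 0 40';python3 - <<'E'
from h import *
p,R=mat();print(p,np.degrees(np.arctan2(R[1,1],R[0,1])),togo([.4835,.411,.045]))
E
```

```text
time_s: 17.13
position: [0.4846, 0.4096, 0.0624]
orientation: [-0.0, 0.685, 0.729, -0.001]
ft_force: [0.3, -0.0, 0.3]
grip_width: 0.0554
finger_force: 20.0
[0.48460578 0.40959882 0.0623826 ] 3.5629835700917036 [ 0.04 -0.02  0.43]
```

```bash
python3 -m creep '0 -.02 .15 0 0 0 40;0 0 .15 0 0 0 40;0 0 .13 0 0 0 40;0 0 0 0 0 0 40;0 0 0 0 0 0 40;0 0 0 0 0 0 60;0 0 0 0 0 0 60;0 0 0 0 0 0 60;0 0 0 0 0 0 60;0 0 -.3 0 0 0 60;0 0 -.6 0 0 0 60;0 0 -.8 0 0 0 70;0 0 -1 0 0 0 80;0 0 -1 0 0 0 80;-.7 0 0 0 0 0 80;-.9 0 0 0 0 0 80;-.9 0 0 0 0 0 80;-.9 0 0 0 0 0 80;0 0 0 0 0 0 80';python3 - <<'E'
from h import *
shot("wrist","w7.png");p,R=mat();print(p,togo([.5625,.036,.22]))
E
```

```text
time_s: 18.72
position: [0.4923, 0.2708, 0.1953]
orientation: [0.001, 0.685, 0.729, -0.001]
ft_force: [0.4, 1.1, -0.7]
grip_width: 0.0802
finger_force: 0.0
[0.49269848 0.27321944 0.19548585] [-6.03  1.38 -0.61]
```

View pics/w7.png

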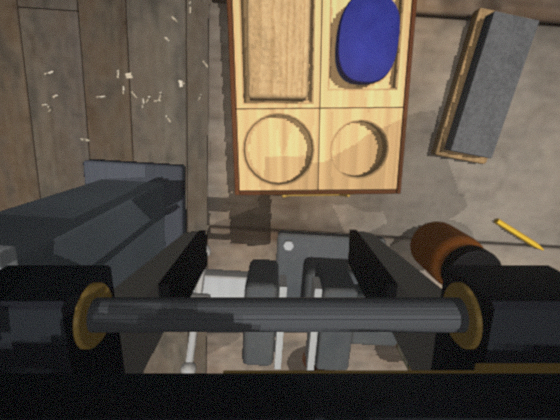

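Block and tin are both down in their recesses. Next the egg cup: I'll hover short of it and measure the rim.

```bash
python3 -m creep '-.5 .08 0 0 0 0 80;-.85 .15 0 0 0 0 80;-.85 .15 0 0 0 0 80;-.85 .15 0 0 0 0 80;-.85 .15 0 0 0 0 80;-.85 .15 0 0 0 0 80;-.85 .15 0 0 0 0 80;-.85 .15 0 0 0 0 80;-.7 .15 0 0 0 0 80;-.28 0 0 0 0 .6 80;0 0 0 0 0 0 80;0 0 0 0 0 0 80'
python3 - <<'E'
from h import *
np.set_printoptions(precision=4,suppress=True)
k=arm.get_calibration("wrist");im=cv2.cvtColor(shot("wrist","w8.png"),cv2.COLOR_RGB2BGR)
p,R=mat();print(p,np.degrees(np.arctan2(R[1,1],R[0,1])))
hs=cv2.cvtColor(im,cv2.COLOR_BGR2HSV)
for n,z in dict(egg_cup=.05,oil_jar=.05).items():
    for d in arm.search_frame("wrist",n)[:1]: print(n,round(d["p"],2),np.round(d["position"]),ray("wrist",d["position"],z,k)[:2])
cv2.imwrite('pics/w8c.png',cv2.resize(im[40:220,200:440],None,fx=3,fy=3,interpolation=cv2.INTER_CUBIC))
np.save('k8.npy',k,allow_pickle=True)
E
```

```text
time_s: 19.77
position: [0.563, -0.0171, 0.1947]
orientation: [-0.0, 0.707, 0.707, 0.0]
ft_force: [-0.0, -0.6, 0.4]
grip_width: 0.0803
finger_force: 0.0
[ 0.5628 -0.0165  0.1946] 0.13831036510139252
egg_cup 0.57 [277. 140.] [0.5616 0.0354]
oil_jar 0.93 [411.  98.] [0.6897 0.0754]
```

View pics/w8c.png

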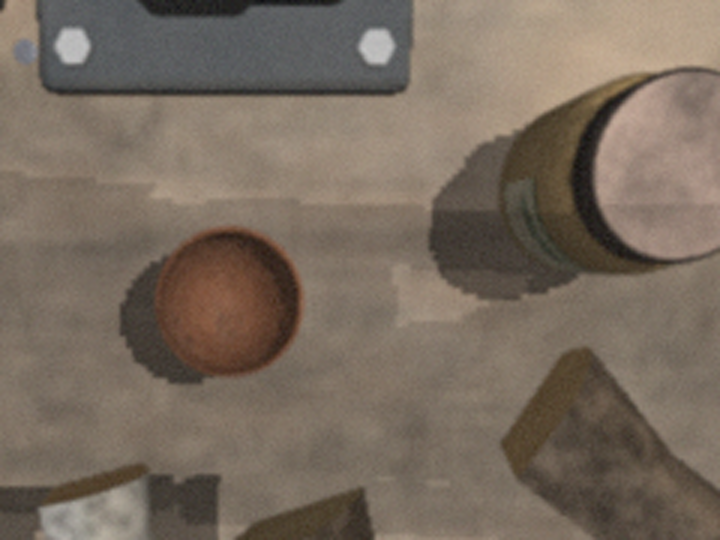

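Run:
```python
from h import *
k=np.load('k8.npy',allow_pickle=True).item()
c=ray("wrist",(276.2,140.2),.057,k);print('cup',c,'jar',ray("wrist",(429.5,94.8),.088,k))
c[2]=.023;print(togo(c))
```

```text
cup [0.56094523 0.03566311 0.057     ] jar [0.68976546 0.07457374 0.088     ]
[ 1.29 -0.04  4.29]
```

```bash
python3 -m creep '.6 -.04 0 0 0 0 80;.5 0 .4 0 0 0 80;.19 0 .8 0 0 0 80;0 0 .9 0 0 0 80;0 0 .9 0 0 0 80;0 0 .7 0 0 0 80;0 0 .4 0 0 0 80;0 0 .19 0 0 0 80;0 0 0 0 0 0 80;0 0 0 0 0 0 80'
python3 - <<'E'
from h import *
print(mat()[0],togo([.561,.0357,.023]))
E
```

```text
time_s: 20.75
position: [0.5613, 0.0347, 0.0232]
orientation: [0.0, 0.706, 0.708, 0.0]
ft_force: [0.3, -0.2, 0.3]
grip_width: 0.0798
finger_force: 0.0
[0.56128415 0.0347415  0.02323721] [ 0.02 -0.01  0.01]
```

```bash
python3 -m creep '.02 0 0 0 0 0 60;0 0 0 0 0 0 40;0 0 0 0 0 0 38;0 0 0 0 0 0 38;0 0 0 0 0 0 38;0 0 0 0 0 0 38;0 0 0 0 0 0 38' 12 && python3 -m creep '0 0 -.2 0 0 0 38;0 0 -.5 0 0 0 38;0 0 -.8 0 0 0 38;0 0 -.9 0 0 0 38;0 0 -.9 0 0 0 38;0 0 -.6 0 0 0 38;0 0 -.3 0 0 0 38;.4 0 0 0 0 0 38;.8 .02 0 0 0 0 38;.8 .03 0 0 0 0 38;.8 .03 0 0 0 0 38;.8 .03 0 0 0 0 38;.8 .03 0 0 0 0 38;.8 .03 0 0 0 0 38;.8 .03 0 0 0 0 38;.7 .02 0 0 0 0 38;.35 0 0 0 0 0 38;0 0 0 0 0 0 38;0 0 0 0 0 0 38'
python3 - <<'E'
from h import *
print(mat()[0],togo([.5695,.318,.057]))
E
```

```text
time_s: 21.33
position: [0.5613, 0.0348, 0.0231]
orientation: [0.0, 0.707, 0.707, 0.0]
ft_force: [0.0, 0.1, 5.4]
grip_width: 0.0472
finger_force: 12.0
time_s: 22.92
position: [0.5688, 0.3166, 0.1897]
orientation: [-0.0, 0.706, 0.708, -0.001]
ft_force: [-0.6, -0.7, 0.7]
grip_width: 0.0474
finger_force: 12.0
[0.56881956 0.31657784 0.18972179] [0.04 0.02 3.32]
```

```bash
python3 -m creep '.04 .02 .5 0 0 0 38;0 0 .8 0 0 0 38;0 0 .5 0 0 0 38;0 0 0 0 0 0 38;0 0 0 0 0 0 38'
python3 - <<'E'
from h import *
im=shot("wrist","w9.png");print(mat()[0],togo([.5695,.318,.057]))
k=arm.get_calibration("wrist");p=mat()[0];z=p[2]-.023
print(proj("wrist",p*[1,1,0]+[0,0,z+.057],k),proj("wrist",p*[1,1,0]+[0,0.024,z+.057],k),proj("wrist",np.array([.5695,.318,.048]),k))
E
```

```text
time_s: 23.33
position: [0.5697, 0.3165, 0.1179]
orientation: [-0.0, 0.707, 0.707, -0.001]
ft_force: [-0.1, 0.6, 0.3]
grip_width: 0.047
finger_force: 12.0
[0.57073469 0.31740305 0.11939236] [ 0.02 -0.03  1.56]
[279.64129897 268.07491011] [279.69675769 220.21740161] [277.0593155  210.26608844]
```

View pics/w9.png

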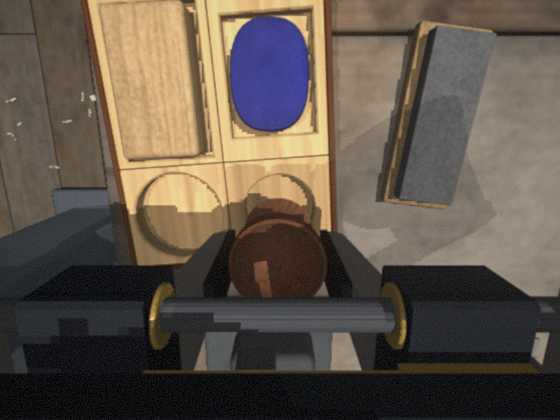

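The cup hangs upright, with its rim top at row 220 as expected. The cup recess centre is near (279,207), against (277,210) predicted. I'll lower it.

```bash
python3 -m creep '.03 0 .4 0 0 0 38;0 0 .4 0 0 0 38;0 0 .3 0 0 0 38;0 0 .2 0 0 0 38;0 0 .1 0 0 0 38;0 0 0 0 0 0 38;0 0 0 0 0 0 38'
python3 - <<'E'
from h import *
print(mat()[0],togo([.5705,.318,.057]))
E
```

```text
time_s: 23.97
position: [0.5707, 0.3198, 0.0633]
orientation: [0.0, 0.707, 0.707, 0.0]
ft_force: [0.6, 0.3, 0.2]
grip_width: 0.0471
finger_force: 12.0
[0.57067805 0.3197836  0.06326052] [-0.04 -0.    0.16]
```

```bash
python3 -m creep '-.04 0 .06 0 0 0 38;0 0 .06 0 0 0 38;0 0 .04 0 0 0 38;0 0 .02 0 0 0 38;0 0 0 0 0 0 38;0 0 0 0 0 0 38'; python3 -m creep '0 0 0 0 0 0 52;0 0 0 0 0 0 60;0 0 0 0 0 0 64;0 0 0 0 0 0 64;0 0 -.3 0 0 0 68;0 0 -.6 0 0 0 70;0 0 -.9 0 0 0 80;0 0 -1 0 0 0 80;0 0 -.8 0 0 0 80;-.5 0 0 0 0 0 80;-.8 0 0 0 0 0 80;-.8 0 0 0 0 0 80;0 0 0 0 0 0 80'
python3 - <<'E'
from h import *
im=shot("wrist")[:,:,::-1];cv2.imwrite('pics/w10c.png',cv2.resize(im[20:230,90:370],None,fx=2.5,fy=2.5));print(mat()[0])
k=arm.get_calibration("wrist");print(proj("wrist",np.array([.5695,.318,.089]),k),proj("wrist",np.array([.490,.3125,.048]),k),togo([.6897,.075,.2]))
E
```

```text
time_s: 24.47
position: [0.5703, 0.3181, 0.0555]
orientation: [-0.0, 0.707, 0.707, 0.0]
ft_force: [0.5, 0.4, 0.1]
grip_width: 0.0471
finger_force: 12.0
time_s: 25.55
position: [0.5701, 0.2297, 0.2007]
orientation: [0.001, 0.707, 0.707, -0.0]
ft_force: [0.2, 0.9, 0.2]
grip_width: 0.0799
finger_force: 0.0
[0.5704143  0.23186233 0.20072885]
[277.08061274 101.87939325] [196.48059733 110.81183487] [-3.92  2.99  0.02]
```

View pics/w10c.png

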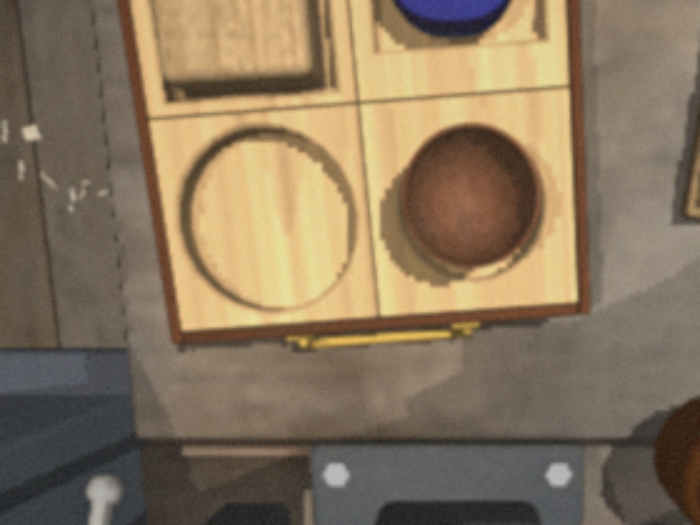

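Cup is seated: rim at crop (471,197), shadow gap even around it. The oil recess centre is at crop (268,218), about 3 mm further in +y than I had. Before taking the jar I'll triangulate the plane's knob behind it to check body clearance.

Run:
```python
from h import *
k=arm.get_calibration("wrist");print('oil',ray("wrist",(197.2,107.2),.048,k),'cup',ray("wrist",(278.4,98.8),.089,k))
k8=np.load('k8.npy',allow_pickle=True).item();R=np.array(k8["R"]);c=-R.T@k8["t"]+np.array([.4596-.5629,-.0535+.0168,.298-.1946])
k1=dict(intrinsics=k8["intrinsics"],R=R,t=-R@c)
print('check tin',ray("wrist",(263,108),.027,k1))
for z in(0,.03,.06,.09,.12,.15): print(z,'knob top',ray("top",(335,126.5),z)[:2],'w1',ray("wrist",(526,95),z,k1)[:2],'edge w1',ray("wrist",(490,108),z,k1)[:2],'edge top',ray("top",(140+450/2.6,120+45/2.6),z)[:2])
```

```text
oil [0.49092032 0.31591492 0.048     ] cup [0.57063614 0.32051741 0.089     ]
check tin [0.43968821 0.03537752 0.027     ]
0 knob top [0.79371166 0.04747614] w1 [0.80914809 0.05460898] edge w1 [0.76119049 0.03700156] edge top [0.77007404 0.09892513]
0.03 knob top [0.7855095  0.05064355] w1 [0.78696409 0.05197198] edge w1 [0.74203883 0.03547788] edge top [0.76252333 0.10067459]
0.06 knob top [0.77730734 0.05381095] w1 [0.76478008 0.04933499] edge w1 [0.72288716 0.03395419] edge top [0.75497262 0.10242406]
0.09 knob top [0.76910517 0.05697835] w1 [0.74259607 0.04669799] edge w1 [0.7037355  0.03243051] edge top [0.74742191 0.10417352]
0.12 knob top [0.76090301 0.06014575] w1 [0.72041206 0.04406099] edge w1 [0.68458383 0.03090682] edge top [0.7398712  0.10592299]
0.15 knob top [0.75270084 0.06331315] w1 [0.69822805 0.041424  ] edge w1 [0.66543217 0.02938313] edge top [0.73232049 0.10767245]
```

The knob is only about 35 mm high, so there is clearance. Going for the jar.

```bash
python3 -m creep '-.4 .3 0 0 0 0 78;-.6 .46 0 0 0 0 78;-.6 .46 0 0 0 0 78;-.6 .46 0 0 0 0 78;-.6 .46 0 0 0 0 78;-.6 .46 0 0 0 0 78;-.5 .36 0 0 0 0 78;0 0 0 0 0 0 78;0 0 0 0 0 0 78'
python3 - <<'E'
from h import *
print(mat()[0],togo([.6897,.0747,.03]))
E
```

```text
time_s: 26.35
position: [0.6895, 0.078, 0.1996]
orientation: [-0.0, 0.707, 0.707, 0.0]
ft_force: [0.0, -1.1, -0.4]
grip_width: 0.0778
finger_force: 0.0
[0.68950133 0.07799085 0.19960398] [-0.08  0.    4.24]
```

```bash
python3 -m creep '-.08 0 .4 0 0 0 78;0 0 .8 0 0 0 78;0 0 .9 0 0 0 78;0 0 .8 0 0 0 78;0 0 .6 0 0 0 78;0 0 .4 0 0 0 78;0 0 .3 0 0 0 78;0 0 0 0 0 0 78;0 0 0 0 0 0 78'; python3 -m creep '0 0 0 0 0 0 60;0 0 0 0 0 0 48;0 0 0 0 0 0 48;0 0 0 0 0 0 48;0 0 0 0 0 0 48;0 0 0 0 0 0 48' 25;python3 - <<'E'
from h import *
print(mat()[0])
E
```

```text
time_s: 27.1
position: [0.6887, 0.076, 0.0317]
orientation: [-0.0, 0.707, 0.708, -0.0]
ft_force: [-0.1, -0.1, 0.5]
grip_width: 0.0779
finger_force: 0.0
time_s: 27.6
position: [0.6896, 0.075, 0.0328]
orientation: [0.0, 0.707, 0.707, 0.001]
ft_force: [-1.6, 1.1, 5.9]
grip_width: 0.0578
finger_force: 25.0
[0.68960171 0.07503208 0.03284142]
```

```bash
python3 -m creep '0 0 -.2 0 0 0 48;0 0 -.5 0 0 0 48;0 0 -.8 0 0 0 48;0 0 -.9 0 0 0 48;0 0 -.9 0 0 0 48;0 0 -.6 0 0 0 48;0 0 -.3 0 0 0 48;.2 -.15 0 0 0 0 48;.5 -.4 0 0 0 0 48;.6 -.5 0 0 0 0 48;.6 -.5 0 0 0 0 48;.6 -.5 0 0 0 0 48;.6 -.5 0 0 0 0 48;.6 -.5 0 0 0 0 48;.6 -.5 0 0 0 0 48;.6 -.5 0 0 0 0 48;.6 -.5 0 0 0 0 48;.4 -.35 0 0 0 0 48' && python3 -m creep '.11 -.07 0 0 0 0 48;0 0 0 0 0 0 48;0 0 0 0 0 0 48';python3 - <<'E'
from h import *
print(mat()[0],togo([.4907,.3155,.066]))
E
```

```text
time_s: 29.1
position: [0.4891, 0.312, 0.1971]
orientation: [-0.001, 0.707, 0.708, -0.002]
ft_force: [-0.2, 0.2, -1.5]
grip_width: 0.0577
finger_force: 25.0
time_s: 29.35
position: [0.4893, 0.3147, 0.1982]
orientation: [0.0, 0.707, 0.708, -0.001]
ft_force: [0.2, -0.8, -2.0]
grip_width: 0.0576
finger_force: 25.0
[0.48928418 0.31469918 0.1982207 ] [0.02 0.04 3.31]
```

```bash
python3 -m creep '.02 .03 .4 0 0 0 48;0 0 .8 0 0 0 48;0 0 .8 0 0 0 48;0 0 .5 0 0 0 48;0 0 .3 0 0 0 48;0 0 0 0 0 0 48;0 0 0 0 0 0 48';python3 - <<'E'
from h import *
print(mat()[0],togo([.4905,.3155,.065]))
E
```

```text
time_s: 29.93
position: [0.4916, 0.3153, 0.0873]
orientation: [-0.0, 0.707, 0.707, -0.0]
ft_force: [0.4, 1.0, -1.2]
grip_width: 0.0575
finger_force: 25.0
[0.49155416 0.31531818 0.08732154] [ 0.   -0.03  0.56]
```

```bash
python3 -m creep '0 -.02 .15 0 0 0 48;0 0 .15 0 0 0 48;0 0 .12 0 0 0 48;0 0 .07 0 0 0 48;0 0 .04 0 0 0 48;0 0 0 0 0 0 48;0 0 0 0 0 0 48';python3 - <<'E'
from h import *
print(mat()[0],togo([.4905,.3155,.065]))
E
```

```text
time_s: 30.52
position: [0.4903, 0.3161, 0.0664]
orientation: [0.0, 0.707, 0.707, 0.0]
ft_force: [-0.4, 0.8, -2.5]
grip_width: 0.0577
finger_force: 25.0
[0.49034649 0.31607278 0.06636506] [-0.01  0.    0.03]
```

```bash
python3 -m creep '0 0 .03 0 0 0 48;0 0 0 0 0 0 48;0 0 0 0 0 0 61;0 0 0 0 0 0 63;0 0 0 0 0 0 63;0 0 0 0 0 0 63;0 0 -.3 0 0 0 63;0 0 -.7 0 0 0 64;0 0 -1 0 0 0 66;0 0 -1 0 0 0 70;0 0 -1 0 0 0 70;-.5 0 0 0 0 0 70;-.8 0 0 0 0 0 70;-.8 0 0 0 0 0 70;0 0 0 0 0 0 70'
python3 - <<'E'
from h import *
im=shot("wrist","w11.png");print(mat()[0])
k=arm.get_calibration("wrist")
for n,X in dict(cup=(.5705,.319,.089),oil=(.4907,.3155,.12),tin=(.5635,.418,.065),block=(.4835,.413,.066)).items(): print(n,proj("wrist",np.array(X),k))
for n,z in dict(varnish_jar=.05,whetstone=.02).items():
    arm.read_camera("top");print(n,[ray("top",d["position"],z)[:2] for d in arm.search_frame("top",n)[:1]])
E
```

```text
time_s: 31.77
position: [0.4898, 0.228, 0.2263]
orientation: [0.001, 0.707, 0.707, -0.0]
ft_force: [0.8, 0.1, 0.2]
grip_width: 0.0699
finger_force: 0.0
[0.49024097 0.22991255 0.22630393]
cup [363.89335422 100.35227389]
oil [278.67044003 102.13977619]
tin [356.21296023  -8.85978314]
block [270.51893067  -3.10426635]
varnish_jar [array([0.68680877, 0.21639449])]
whetstone [array([0.69885738, 0.3806879 ])]
```

View pics/w11.png

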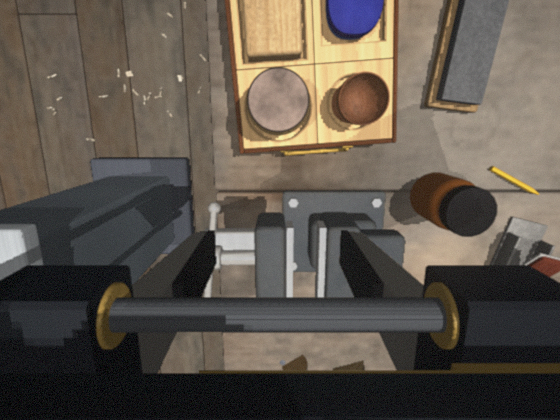

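All four things sit in their recesses: jar lid at (279,101) against (279,102) predicted, cup at (363,99), tin and block as before. Both look-alikes are where they were, so I'm handing in.

```bash
python3 -c "
from h import *
print(arm.finish_job())"
```

```text
the job is handed in; nothing more can be done
None
```

I set the egg cup, oil jar, wax tin and sanding block in their recesses, left the varnish jar and whetstone where they stood, and handed the job in at about 32 s, but the hand-in gave no verdict.

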